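Close down a vacuum investing pot and start its pump

ROBOT

A 6-joint arm with a two-finger parallel gripper is mounted at the origin on the work surface. World frame = base frame: x ahead of the robot, y to its left, z up, the work surface at z = 0. Lengths are in m, angles in rad, forces in N, time in s.
With the tool pointing down it reaches from about 0.425 to 1.125 m from the base axis. Payload 14.9 kg.
Tool frame: the origin (TCP) lies midway between the tips of the shut fingers; the grasp point (between the pads) lies 19 mm behind it; z points along the fingers, y is the line along which they close (so a half turn about z gives the same grasp; the last joint's range is limited). The gripper opens to 91 mm and grips with 3 to 60 N. Pads are 32 mm wide; open, the fingers measure 118 mm over their backs; the gripper's body (76 mm by 178 mm) begins 60 mm behind the grasp point.
Start: joints at [-1.357, 0.379, 1.734, -0, 1.028, -0.033], TCP at [0.171, -0.679, 0.214] pointing down, gripper open.
Joint ranges: [-2.77, 2.77], [-0.74, 2.19], [0, 2.66], [-1.06, 4.2], [0.31, 2.87], [-3.08, 3.08]. Speed limits (rad/s): [1.89, 1.89, 2.39, 3.14, 3.14, 3.14].

INTERFACE

Orientations are given as a unit quaternion [x, y, z, w].
In Python, from station import bot, cams gives the robot as it stands.
- The arm moves only by the shell command python3 -m handwheel 'ROWS' [FORCE]. ROWS is JSON, a list of rows, each a list of 7 numbers: the closure, from 0 (fully open) to 1 (shut), then the shift along the tool's x, y, z in cm, then the turn, a rotation vector about the tool's x, y, z in degrees. A call has 1 to 12 rows; each row shifts and turns the commanded pose from where the row before left it, along the tool's axes as they then stand; what a row does not reach is not made up. A row lasts 1/12 s, in which the tool goes at most 41.7 mm and 7.16 degrees, less where a joint would pass 70% of its speed; a pose out of reach is approached as far as the arm can. A call with a gripper value outside its range is refused whole. The fingers move at their own pace and stop on an object; FORCE is the grip in N (left out, the last holds). Time passes only in rows, so rows that do not move let the fingers close. It gives the time, the measured TCP pose, the force, the opening and the grip force at its end, in the units of the state.
- bot.get_obs(): the state, without advancing time (a new reading comes with each control period).
- cams.capture(name): name is "scene" or "side" or "wrist"; returns the picture (384x512x3 uint8, blue, green, red); there is no depth.
- cams.get_calibration(name): a dict with "fx", "fy", "cx", "cy" (pixels), "camera_from_world" (4x4, takes a point from world to camera coordinates). Camera axes: x right, y down, z forward; pixel columns grow to the right and rows downward; lengths in m; the calibration is good to about 2 mm. A picture is of the moment at which its call begins: read the wrist's pose just before it. get_calibration takes no time and is no camera call; for the wrist camera it gives the pose at the moment of the call.
- bot.finish_job(): hands the job in; it is judged then, once.
The state is a dict: "time_s": time; "joint_positions": joint angles; "joint_velocities": joint speeds; "effort": joint torques, N m; "tool_pos": TCP position; "tcp_rot": TCP orientation; "ft_force": force on the tool from outside, world axes, zero at the start; "ft_torque": the same for the moment, N m; "grip_width": opening from 0.0 (shut) to 1.0 (fully open); "gripper_force": force on a finger pad.
Only numpy, scipy, OpenCV 4.12 (cv2) and the standard library are available. Lean on these libraries where they do the work, as an engineer would, in place of code of your own. Each camera call takes 0.05 s, during which the arm holds its last target. There are 200 camera calls.

TASK

Seal the jeweller's vacuum pot and start its pump: turn the four brass wing screws of the gasketed cover clockwise until each is hard against its stop, in cross order (one, the one opposite, then the other two). Then lift the sprung red guard, push the toggle beneath it over towards the guard's hinge so that it stays on, and let the guard drop shut. Leave everything else on the bench and on the machine where it is.

Things in the scene. Friction and masses are not known exactly. Their poses are not given: they have to be found in the camera images.
- unit: Vacuum investing unit, fixed. Blue casing, steel deck 120 mm above the bench. Origin on the bench; x points from its front (guarded switch) to its rear (round pot), z up; casing x -160 to 195 mm, y -120 to 120 mm. It stands sideways, its front roughly towards world -y. A vacuum gauge, 60 mm tall and 56 mm across, stands on the deck at about x -27, y 85 mm.
- pot_cover (a point): Centre of the flat top of the pot's round aluminium cover, 191 mm above the bench; 188 mm across, on a black gasket. Four brass wing screws stand on a circle of 140 mm diameter. Screws 1, 2, 3, 4 follow one another clockwise seen from above: 1 is opposite 3, and 2 opposite 4; 1 and 4 are the two nearer the guard.
- wing1_grip (a point): Grip point of brass wing screw 1: on its vertical axis, 18 mm above the cover's top, half way up the wings. Its x axis lies along the wings, y across them. Wings 45 mm tip to tip, 8 mm thick, from 8 to 30 mm above the cover; the hub between them is 15 mm across up to 14 mm above the cover.
- wing2_grip (a point): Same for screw 2.
- wing3_grip (a point): Same for screw 3.
- wing4_grip (a point): Same for screw 4.
- wing1 (a joint): Turn of screw 1, growing as it is tightened (clockwise from above); it starts between 0.45 and 0.75 rad. It turns with a light drag (0.06 N m) and stays where it is left, up to a hard stop that must be felt: each screw has its own, somewhere between 1.1 and 1.45 rad. Tight means at that stop.
- wing2 (a joint): Same for screw 2.
- wing3 (a joint): Same for screw 3.
- wing4 (a joint): Same for screw 4.
- guard (a joint): Opening of the red guard in rad: 0 shut, 1.6 at most. A spring always pulls it shut (about 2 N at the lip when shut, 4.5 N at 1 rad), so it must be kept up by whatever reaches beneath it, and it drops shut when that is withdrawn. A finger can reach the toggle under it at an opening of about 0.5.
- guard_lip (a point): Middle of the lip's lower front edge on the guard: a wedge-shaped red cover 78 mm wide, 72 mm inside, of 3 mm sheet, 44 mm tall at the rear, its top sloping down at 28 degrees to the lip, 61 mm in front of the hinge. When shut, the lip's lower edge is 128 mm above the bench and overhangs the casing's front face by 13 mm, with free space beneath. Side cheeks end 20 mm short of it.
- guard_hinge (a point): Middle of the guard's hinge pin at its rear foot: along the unit's y axis, at unit x -112 mm, 128 mm above the bench (fixed).
- toggle (a joint): Angle of the toggle under the guard in rad: 0 off (leaning to the unit's front), 0.84 on (leaning to the hinge). An over-centre spring (about 2 N at the tip) holds it at either end; past 0.42 it snaps over by itself.
- toggle_tip (a point): Tip of the toggle under the guard: an aluminium paddle 14 mm wide (unit y), 6 mm thick, its tip 17 mm from its pivot, which lies at unit x -141 mm, y 0, 124 mm above the bench. When off, the tip is 139 mm above the bench at unit x -148 mm.
- sprue_base: Black rubber sprue base 52 mm across, 26 mm tall, standing on the unit's deck between pot and switch, origin at its foot: leave alone.
- flask: Steel casting flask 64 mm across, 75 mm tall on the bench, origin at its foot: leave alone.
- mug: White mug 82 mm across, 95 mm tall, origin at its foot: leave alone.
- pliers: Blue-handled pliers, 150 mm long, 14 mm tall, lying on the pale soldering board beside the unit's front, origin at the pivot: leave alone.
- mandrel: Steel ring mandrel 240 mm long, 26 mm thick, lying on the bench, origin mid-length: leave alone.
- brush: Bench brush 190 mm long, lying: leave alone.
- flux_jar: Amber jar 60 mm across, 62 mm tall, black lid, origin at its foot: leave alone.

How it is judged:
By the outcome, as a careful person would: the job done as asked, in the order asked, and still so for the second after the job is handed in, with the robot touching nothing.
It also fails if it takes over 72 s, if anything falls off the work surface, if the arm or the gripper's body presses on something with over 40 N, if the wrist force passes 120 N, or if a joint passes its speed limit or range.

## Working session

There is one attempt and no reset: what is moved stays moved. The work goes in short steps, Python scripts to look and compute and a shell command to move; the robot and the scene stay as the last step left them, time stands still between calls to the robot, and variables do not carry over. Pictures are saved under pics/ and viewed, at most 10 in all, crops included, and the job is handed in when it is done.

```bash
mkdir -p pics; ls
python3 - <<'E'
from station import bot,cams
import cv2,numpy as np
o=bot.get_obs();print({k:np.round(v,3).tolist() for k,v in o.items()})
for n in("scene","side"):
    im=cams.capture(n);cv2.imwrite(f"pics/{n}0.png",cv2.resize(im,(800,600),interpolation=cv2.INTER_CUBIC))
    c=cams.get_calibration(n);print(n,c['fx'],c['fy'],c['cx'],c['cy'],np.round(np.linalg.inv(c['camera_from_world']),3).tolist())
E
```

```text
pics
{'time_s': 0.0, 'joint_positions': [-1.357, 0.379, 1.735, 0.0, 1.029, -0.033], 'joint_velocities': [-0.0, -0.001, -0.0, 0.0, 0.002, 0.001], 'effort': [0.0, -76.372, -43.436, 0.065, 0.042, -0.0], 'tool_pos': [0.171, -0.678, 0.213], 'tcp_rot': [0.992, 0.123, -0.0, -0.001], 'ft_force': [0.144, -0.07, 0.166], 'ft_torque': [0.011, -0.001, -0.026], 'gripper_force': 0.0, 'grip_width': 1.0}
scene 402.34473733697297 402.34473733697297 261.50336237618205 199.5513328749735 [[0.574, 0.468, -0.672, 1.379], [0.819, -0.336, 0.465, -0.581], [-0.008, -0.817, -0.576, 0.838], [0.0, 0.0, 0.0, 1.0]]
side 377.6219512933211 377.6219512933211 262.29648904315366 188.25727304077031 [[-0.905, -0.222, 0.362, 0.098], [-0.425, 0.466, -0.776, 0.959], [0.003, -0.857, -0.516, 0.798], [0.0, 0.0, 0.0, 1.0]]
```

View pics/scene0.png

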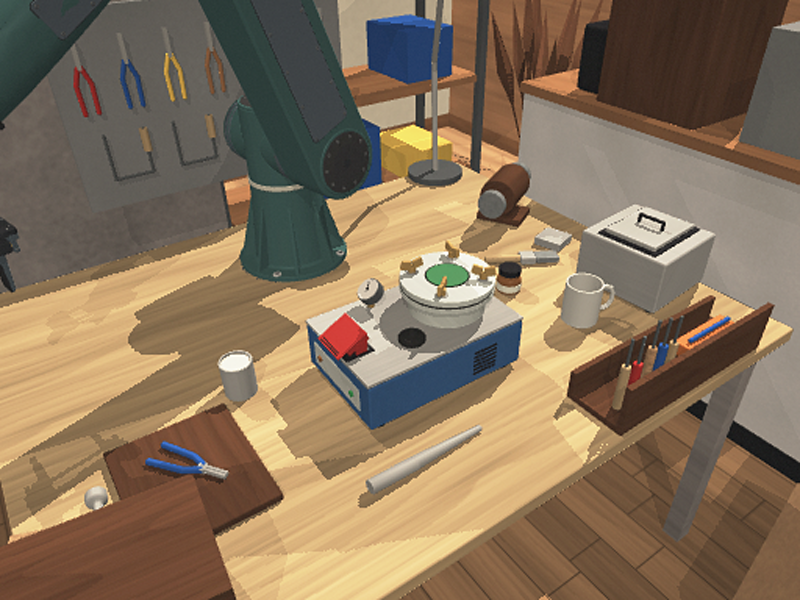

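View pics/side0.png

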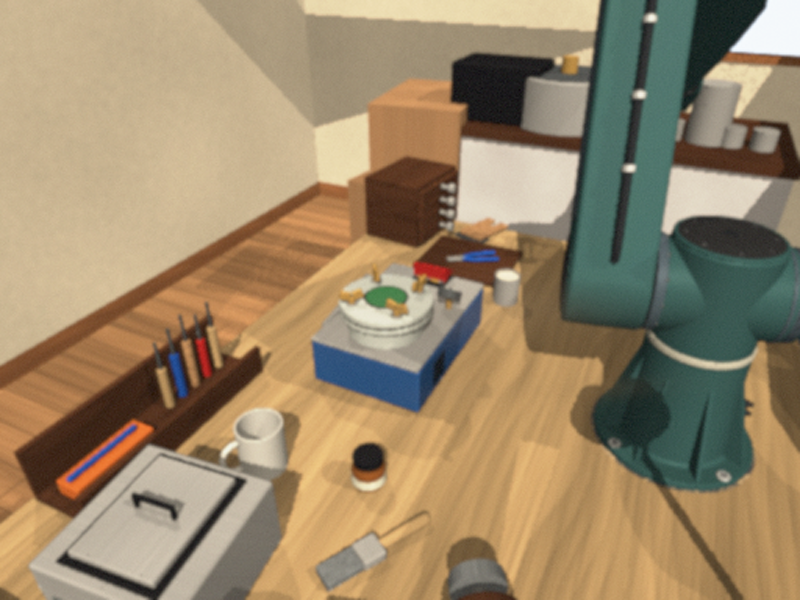

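The scene shows the unit: cover centre about (447,274), the guard about (344,337), and the deck's front corners about (308,322) and (372,390) in 800x600 pixels. The side view shows the same, with the cover at (386,297) and the guard at (433,272).

```bash
cat > h.py <<'E'
import numpy as np,cv2
from station import bot,cams
from scipy.spatial.transform import Rotation as R
def ray(c,uv,z):
    T=np.linalg.inv(c['camera_from_world']);d=T[:3,:3]@[(uv[0]-c['cx'])/c['fx'],(uv[1]-c['cy'])/c['fy'],1]
    return T[:3,3]+d*(z-T[2,3])/d[2]
def proj(c,p):
    q=c['camera_from_world']@np.r_[p,1];return np.array([c['fx']*q[0]/q[2]+c['cx'],c['fy']*q[1]/q[2]+c['cy']])
def U(pc,yaw,p):  # unit->world
    return np.r_[pc[:2],0]+R.from_euler('z',yaw).apply(p)
E
python3 - <<'E'
from h import *
c=cams.get_calibration('scene');s=cams.get_calibration('side');k=.64
for n,cc,uv,z in [('cover',c,(447,274),.191),('cover',s,(386,297),.191),('fl',c,(308,322),.12),('fr',c,(375,392),.12),('rr',c,(520,318),.12),('gauge',c,(371,292),.16),('mug',c,(582,280),.095),('flask',c,(237,360),.075),('jar',c,(510,265),.062),('side rear-L',s,(316,340),.12),('side rear-R',s,(420,372),.12),('side front',s,(483,289),.12)]:
    print(n,np.round(ray(cc,np.array(uv)*k,z),3))
w=cams.get_calibration('wrist');o=bot.get_obs()
Tw=np.linalg.inv(w['camera_from_world']);Rt=R.from_quat(o['tcp_rot'])
print('cam in tool',Rt.inv().apply(Tw[:3,3]-o['tool_pos']).round(3),'\n',(Rt.inv().as_matrix()@Tw[:3,:3]).round(2),w['fx'])
print('tool axes',Rt.as_matrix().round(3))
E
```

```text
cover [0.564 0.075 0.191]
cover [0.563 0.075 0.191]
fl [ 0.456 -0.18   0.12 ]
fr [ 0.701 -0.182  0.12 ]
rr [0.686 0.162 0.12 ]
gauge [ 0.491 -0.056  0.16 ]
mug [0.636 0.397 0.095]
flask [ 0.429 -0.323  0.075]
jar [0.457 0.353 0.062]
side rear-L [0.668 0.176 0.12 ]
side rear-R [0.441 0.179 0.12 ]
side front [ 0.435 -0.154  0.12 ]
cam in tool [ 0.074  0.    -0.171] 
 [[-0.   -0.97 -0.26]
 [ 1.    0.   -0.  ]
 [ 0.   -0.26  0.97]] 293.611337244514
tool axes [[ 0.97   0.244 -0.   ]
 [ 0.244 -0.97   0.001]
 [ 0.    -0.001 -1.   ]]
```

```bash
python3 -m handwheel '[[0.3,0,0,-4,0,0,7],[0.3,0,0,-4,0,0,7],[0.4,2,-3.4,-0.8,0,0,0],[0.4,2,-3.4,-0.8,0,0,0],[0.4,2,-3.4,-0.8,0,0,0],[0.5,2,-3.4,-0.8,0,0,0],[0.5,2,-3.4,-0.8,0,0,0],[0.5,2,-3.4,-0.8,0,0,0],[0.5,2,-3.4,-0.8,0,0,0],[0.5,2,-3.4,-0.8,0,0,0],[0.5,2,-3.4,-0.8,0,0,0],[0.5,2,-3.4,-0.8,0,0,0]]' 20
python3 -m handwheel '[[0.5,2,-3.4,-0.8,0,0,0],[0.5,2,-3.4,-0.8,0,0,0],[0.5,2,-3.4,-0.8,0,0,0],[0.5,2,-3.4,-0.8,0,0,0],[0.5,2,-3.4,-0.8,0,0,0],[0.5,2,-3.4,-0.8,0,0,0],[0.5,2,-3.4,-0.8,0,0,0],[0.5,2,-3.4,-0.6,0,0,0],[0.5,2,-3.4,-0.6,0,0,0],[0.5,2,-3.4,-0.6,0,0,0],[0.5,0,0,0,0,0,0],[0.5,0,0,0,0,0,0]]'
python3 - <<'E'
from h import *
o=bot.get_obs();c=cams.get_calibration('wrist');print(o['time_s'],np.round(o['tool_pos'],4),R.from_quat(o['tcp_rot']).as_matrix().round(3).tolist(),o['grip_width'],np.round(o['joint_positions'],2))
im=cams.capture('wrist');np.savez('w1.npz',im=im,**c)
cv2.imwrite('pics/w1.png',cv2.resize(im,(800,600),interpolation=cv2.INTER_CUBIC))
E
```

```text
time_s: 1.1
tool_pos: [0.3705, -0.3365, 0.3742]
tcp_rot: [1.0, 0.001, -0.0, -0.0]
ft_force: [1.3, -0.7, -0.3]
grip_width: 0.498
gripper_force: 0.0
time_s: 2.1
tool_pos: [0.5698, 0.0037, 0.4475]
tcp_rot: [1.0, 0.003, -0.0, -0.0]
ft_force: [-0.8, 0.3, -0.0]
grip_width: 0.502
gripper_force: 0.0
2.1 [0.5698 0.0037 0.4475] [[1.0, 0.005, -0.001], [0.005, -1.0, 0.0], [-0.001, -0.0, -1.0]] 0.5016861898430742 [-0.03 -0.03  1.79 -0.    1.39  1.53]
```

View pics/w1.png

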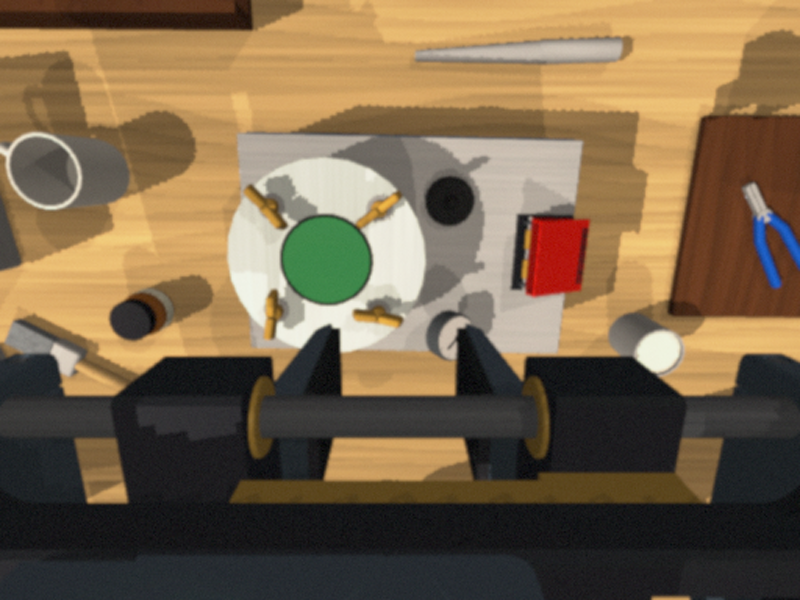

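The wrist view shows the cover at (327,258), screws at (378,318), (272,314), (265,206) and (379,210), which are 1, 2, 3 and 4. The guard is at (555,257) and the sprue base at (450,201).

```bash
cat > fit.py <<'E'
from h import *
from scipy.optimize import minimize
from scipy.spatial import ConvexHull
S=8
def sil(c,pts,shape):
    m=np.zeros(shape,np.uint8);q=np.array([proj(c,p) for p in pts])*4
    cv2.fillConvexPoly(m,cv2.convexHull(q.astype(np.float32)).round().astype(np.int32),255);return m
def wing(p):
    b=np.array([[x,y,z] for x in(-.0225,.0225) for y in(-.004,.004) for z in(.199,.221)])
    return R.from_euler('z',p[2]).apply(b)+[p[0],p[1],0]
def guard(p):
    b=np.array([[x,y,z] for y in(-.039,.039) for x,z in((-.112,.128),(-.112,.172),(-.173,.128),(-.173,.1396))])
    return np.array([U(p,p[2],q) for q in b])
def fit(c,mask,model,p0,steps):
    M=cv2.resize(mask,None,fx=4,fy=4,interpolation=cv2.INTER_LINEAR)>127
    def f(d):
        m=sil(c,model(np.array(p0)+d*steps),M.shape)>0;return 1-(m&M).sum()/(m|M).sum()
    best=min((minimize(f,x0,method='Nelder-Mead',options=dict(initial_simplex=np.vstack([x0,x0+np.eye(3)*2]),maxiter=120)) for x0 in np.array([[0,0,0],[0,0,3],[0,0,-3.]])),key=lambda r:r.fun)
    return np.array(p0)+best.x*steps,best.fun
def masks(im):
    h=cv2.cvtColor(im,cv2.COLOR_BGR2HSV)
    return cv2.inRange(h,(12,120,60),(26,255,255)),cv2.inRange(h,(0,170,70),(8,255,255))|cv2.inRange(h,(172,170,70),(180,255,255))
E
cat > m.py <<'E'
from fit import *
d=np.load('w1.npz');im=d['im'];c=d;br,rd=masks(im)
ov=im.copy()
for i,uv in zip((1,2,3,4),((378,318),(272,314),(265,206),(379,210))):
    u,v=int(uv[0]*.64),int(uv[1]*.64);m=np.zeros_like(br);m[v-19:v+20,u-19:u+20]=br[v-19:v+20,u-19:u+20]
    n,l,st,_=cv2.connectedComponentsWithStats(m);j=1+st[1:,4].argmax();m=(l==j)*np.uint8(255)
    ys,xs=np.nonzero(m);P=np.array([ray(c,q,.21)[:2] for q in zip(xs,ys)]);w,V=np.linalg.eigh(np.cov(P.T));y0=np.arctan2(V[1,1],V[0,1])
    p,e=fit(c,m,wing,[*P.mean(0),y0],[.001,.001,.03]);print(i,st[j,4],p.round(4),'deg',np.degrees(p[2]).round(1),'err',round(e,2),'pca',P.mean(0).round(4),np.degrees(y0).round(1))
    cv2.polylines(ov,[cv2.convexHull(np.array([proj(c,q) for q in wing(p)]).astype(np.int32))],1,(255,0,255))
n,l,st,_=cv2.connectedComponentsWithStats(rd);j=1+st[1:,4].argmax();m=(l==j)*np.uint8(255)
p,e=fit(c,m,guard,[.575,-.02,1.57],[.001,.001,.02]);print('unit',st[j],p.round(4),np.degrees(p[2]),e)
cv2.polylines(ov,[cv2.convexHull(np.array([proj(c,q) for q in guard(p)]).astype(np.int32))],1,(255,0,255))
for q in [(-.16,.12,.12),(.195,.12,.12),(.195,-.12,.12),(-.16,-.12,.12)]:cv2.circle(ov,tuple(int(t) for t in proj(c,U(p,p[2],np.array(q)))),2,(255,0,255))
for n,uv,z in [('c1',(237,132),.12),('c2',(583,141),.12),('c3',(558,352),.12),('cover',(327,257),.191)]:print(n,ray(c,np.array(uv)*.64,z).round(4))
cv2.imwrite('pics/ov.png',cv2.resize(ov[60:240,120:400],(800,514),interpolation=cv2.INTER_CUBIC))
E
python3 m.py
```

```text
1 219 [0.5162 0.0222 1.4018] deg 80.3 err 0.33 pca [0.5154 0.0226] 80.3
2 207 [0.5174 0.1195 2.9672] deg 170.0 err 0.34 pca [0.5164 0.1213] 169.0
3 256 [ 0.6159  0.119  -2.4149] deg -138.4 err 0.32 pca [0.6154 0.1198] -137.5
4 205 [0.6133 0.0205 2.2336] deg 128.0 err 0.26 pca [0.6136 0.0213] 127.1
unit [ 337  139   41   50 1689] [ 0.5739 -0.0236  1.4855] 85.11436200946746 0.1357039884670831
c1 [0.6841 0.1693 0.12  ]
c2 [ 0.6772 -0.1859  0.12  ]
c3 [ 0.4449 -0.1827  0.12  ]
cover [0.5677 0.0706 0.191 ]
```

View pics/ov.png

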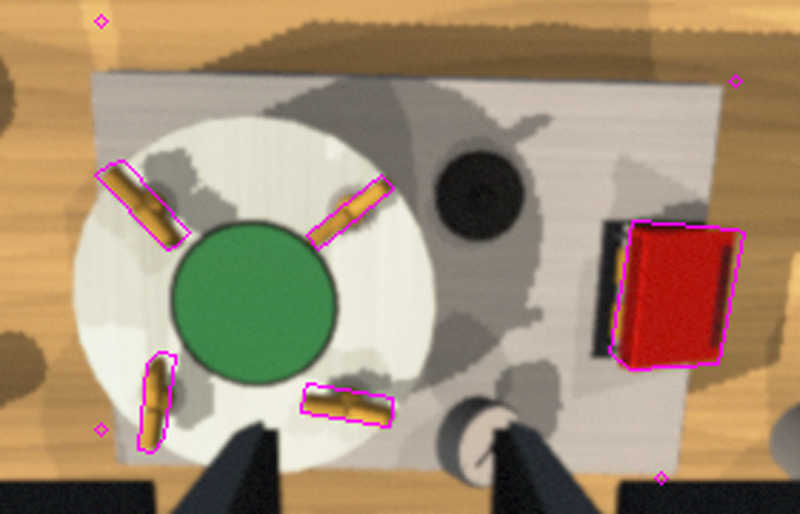

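```bash
cat > g.py <<'E'
from h import *
import sys
o=bot.get_obs();A=R.from_quat(o['tcp_rot']).as_matrix();psi=np.degrees(np.arctan2(A[1,0],A[0,0]))
print('t',round(o['time_s'],2),'p',np.round(o['tool_pos'],4),'psi',psi.round(1),'tilt',A[:,2].round(3),'F',np.round(o['ft_force'],1),'T',np.round(o['ft_torque'],2),'w',round(o['grip_width']*91,1),'gf',round(o['gripper_force'],1),'j',np.round(o['joint_positions'],2))
if len(sys.argv)>3:
    t=[float(x) for x in sys.argv[1:]];print('tool delta cm',(A.T@(np.array(t[:3])-o['tool_pos'])*100).round(2),'turn',(psi-t[3]).round(1) if len(t)>3 else '')
E
python3 -m handwheel '[[0.6,-1.8,-0.6,3.5,0,0,0],[0.6,-1.8,-0.6,3.5,0,0,0],[0.6,-1.8,-0.6,3.5,0,0,0],[0.6,0,0,1,0,0,-7],[0.6,0,0,1,0,0,-7],[0.6,0,0,1,0,0,-7],[0.6,0,0,1,0,0,-7],[0.6,0,0,1,0,0,-7],[0.6,0,0,1,0,0,-7],[0.6,0,0,1,0,0,-7],[0.6,0,0,1,0,0,-7],[0.6,0,0,0,0,0,-7]]' 25
python3 -m handwheel '[[0.6,0,0,0,0,0,-7],[0.6,0,0,0,0,0,-7],[0.6,0,0,0,0,0,-3],[0.6,0,0,0,0,0,0],[0.6,0,0,0,0,0,0]]' ; python3 g.py .5158 .022 .207 80.3
```

```text
time_s: 3.15
tool_pos: [0.5136, 0.0187, 0.2609]
tcp_rot: [0.851, 0.525, -0.001, -0.001]
ft_force: [0.5, 0.2, 0.3]
grip_width: 0.405
gripper_force: 0.0
time_s: 3.57
tool_pos: [0.5148, 0.0191, 0.2628]
tcp_rot: [0.766, 0.642, -0.0, -0.0]
ft_force: [-0.2, 0.1, -0.0]
grip_width: 0.397
gripper_force: 0.0
t 3.57 p [0.5148 0.0191 0.2628] psi 79.9 tilt [-0. -0. -1.] F [-0.2  0.1 -0. ] T [-0.02 -0.13  0.04] w 36.1 gf 0.0 j [-0.01  0.02  2.07 -0.    1.05  0.17]
tool delta cm [0.3  0.05 5.58] turn -0.4
```

```bash
python3 -m handwheel '[[0.6,0.3,0.05,2,0,0,0],[0.6,0,0,2,0,0,0],[0.6,0,0,1.6,0,0,0],[0.6,0,0,0,0,0,0],[1,0,0,0,0,0,0],[1,0,0,0,0,0,0],[1,0,0,0,0,0,0],[1,0,0,0,0,0,0],[1,0,0,0,0,0,0]]' 25; python3 g.py .5158 .022 .207 80.3
```

```text
time_s: 4.32
tool_pos: [0.5149, 0.0232, 0.2075]
tcp_rot: [0.765, 0.644, -0.001, -0.001]
ft_force: [-8.7, 2.1, 20.8]
grip_width: 0.085
gripper_force: 25.0
t 4.32 p [0.5149 0.0232 0.2075] psi 80.1 tilt [-0.004  0.001 -1.   ] F [-8.7  2.1 20.8] T [0.34 1.54 0.03] w 7.7 gf 25.0 j [-0.    0.1   2.11  0.    0.94  0.17]
tool delta cm [-0.1   0.11  0.05] turn -0.2
```

```bash
python3 -m handwheel '[[1,0,0,-0.2,0,0,0],[1,0,0,0,0,0,0]]' 25; python3 g.py
```

```text
time_s: 4.48
tool_pos: [0.5148, 0.0231, 0.2079]
tcp_rot: [0.765, 0.644, -0.001, -0.001]
ft_force: [-2.3, 2.7, -12.4]
grip_width: 0.089
gripper_force: 25.0
t 4.48 p [0.5148 0.0231 0.2079] psi 80.1 tilt [-0.003  0.    -1.   ] F [ -2.3   2.7 -12.4] T [0.38 0.53 0.01] w 8.1 gf 25.0 j [-0.    0.1   2.11  0.    0.94  0.17]
```

```bash
python3 -m handwheel '[[1,0,0,0.07,0,0,3],[1,0,0,0,0,0,4],[1,0,0,0,0,0,4],[1,0,0,0,0,0,4]]' 30; python3 g.py;python3 -m handwheel '[[1,0,0,0,0,0,3],[1,0,0,0,0,0,2]]'; python3 g.py
```

```text
time_s: 4.82
tool_pos: [0.5149, 0.0231, 0.2079]
tcp_rot: [0.844, 0.537, -0.001, -0.001]
ft_force: [-6.5, 1.7, -3.9]
grip_width: 0.089
gripper_force: 30.0
t 4.82 p [0.5149 0.0231 0.2079] psi 64.9 tilt [-0.003  0.    -1.   ] F [-6.5  1.7 -3.9] T [0.36 1.28 0.12] w 8.1 gf 30.0 j [-0.    0.1   2.11  0.    0.94  0.44]
time_s: 4.98
tool_pos: [0.5149, 0.0231, 0.2079]
tcp_rot: [0.866, 0.5, -0.001, -0.001]
ft_force: [-6.1, 1.8, -3.3]
grip_width: 0.084
gripper_force: 30.0
t 4.98 p [0.5149 0.0231 0.2079] psi 60.0 tilt [-0.003  0.    -1.   ] F [-6.1  1.8 -3.3] T [0.34 1.26 0.04] w 7.6 gf 30.0 j [-0.    0.1   2.11  0.    0.94  0.52]
```

```bash
for i in 1; do :; done; python3 -m handwheel '[[1,0,0,0,0,0,3],[1,0,0,0,0,0,3]]' >/dev/null; python3 g.py; python3 -m handwheel '[[1,0,0,0,0,0,3],[1,0,0,0,0,0,3]]' >/dev/null; python3 g.py
```

```text
t 5.15 p [0.515  0.0231 0.2079] psi 54.0 tilt [-0.003  0.    -1.   ] F [-6.7  1.8 -3.1] T [0.34 1.22 0.  ] w 7.6 gf 30.0 j [-0.    0.1   2.11  0.    0.94  0.63]
t 5.32 p [0.515  0.023  0.2079] psi 48.0 tilt [-0.003  0.    -1.   ] F [-6.2  1.4 -3.2] T [0.28 1.19 0.07] w 7.4 gf 30.0 j [-0.    0.1   2.11  0.    0.94  0.73]
```

```bash
python3 -m handwheel '[[1,0,0,0,0,0,3],[1,0,0,0,0,0,3]]' >/dev/null; python3 g.py; python3 -m handwheel '[[1,0,0,0,0,0,3],[1,0,0,0,0,0,3]]' >/dev/null; python3 g.py
```

```text
t 5.48 p [0.515  0.023  0.2079] psi 42.0 tilt [-0.003  0.    -1.   ] F [-5.7  2.1 -4. ] T [0.42 1.   0.66] w 8.0 gf 30.0 j [-0.    0.1   2.11  0.    0.94  0.84]
t 5.65 p [0.5151 0.023  0.2079] psi 36.1 tilt [-0.003 -0.    -1.   ] F [-5.2  3.4 -4.8] T [0.62 0.87 1.06] w 9.4 gf 31.9 j [-0.    0.1   2.11 -0.    0.94  0.94]
```

```bash
python3 -m handwheel '[[0.6,0,0,0,0,0,0],[0.6,0,0,0,0,0,0],[0.6,0,0,0,0,0,0],[0.6,0,0,-2,0,0,0],[0.6,0,0,-2,0,0,0],[0.6,0,0,0,0,0,-5.5],[0.6,0,0,0,0,0,0]]' 30; python3 g.py .6158 .119 .2075 41.6
```

```text
time_s: 6.23
tool_pos: [0.5173, 0.0228, 0.2498]
tcp_rot: [0.934, 0.358, 0.001, 0.001]
ft_force: [-0.8, -0.7, -0.5]
grip_width: 0.402
gripper_force: 0.0
t 6.23 p [0.5173 0.0228 0.2498] psi 41.9 tilt [ 0.003 -0.    -1.   ] F [-0.8 -0.7 -0.5] T [ 0.02  0.03 -0.01] w 36.5 gf 0.0 j [-0.    0.04  2.08 -0.    1.02  0.84]
tool delta cm [13.74 -0.59  4.26] turn 0.3
```

```bash
python3 -m handwheel '[[0.6,3.4,-0.1,0,0,0,0],[0.6,3.4,-0.2,0,0,0,0],[0.6,3.5,-0.1,0,0,0,0],[0.6,3.4,-0.2,0,0,0,0],[0.6,0,0,0,0,0,0],[0.6,0,0,0,0,0,0]]' 30; python3 g.py .6158 .119 .2075 41.6
```

```text
time_s: 6.73
tool_pos: [0.6152, 0.1194, 0.2474]
tcp_rot: [0.935, 0.355, -0.0, -0.0]
ft_force: [-0.9, -0.6, -0.9]
grip_width: 0.399
gripper_force: 0.0
t 6.73 p [0.6152 0.1194 0.2474] psi 41.6 tilt [-0.001 -0.    -1.   ] F [-0.9 -0.6 -0.9] T [-0.05 -0.03  0.06] w 36.3 gf 0.0 j [ 0.15  0.23  1.87 -0.    1.05  1.  ]
tool delta cm [0.03 0.07 3.99] turn 0.0
```

```bash
python3 -m handwheel '[[0.6,0,0,2,0,0,0],[0.6,0,0,2,0,0,0],[0.6,0,0,0,0,0,0],[1,0,0,0,0,0,0],[1,0,0,0,0,0,0],[1,0,0,0,0,0,0],[1,0,0,0,0,0,0],[1,0,0,0,0,0,0]]' 30; python3 g.py .6158 .119 .2075 41.6;  python3 -m handwheel '[[1,0,0,0,0,0,3],[1,0,0,0,0,0,3],[1,0,0,0,0,0,3]]' 30 >/dev/null; python3 g.py; python3 -m handwheel '[[1,0,0,0,0,0,3],[1,0,0,0,0,0,3]]' >/dev/null; python3 g.py
```

```text
time_s: 7.4
tool_pos: [0.6143, 0.1192, 0.2093]
tcp_rot: [0.935, 0.355, -0.0, -0.001]
ft_force: [-6.2, 6.4, 12.0]
grip_width: 0.085
gripper_force: 30.0
t 7.4 p [0.6143 0.1192 0.2093] psi 41.6 tilt [-0.001  0.002 -1.   ] F [-6.2  6.4 12. ] T [1.1  1.15 0.04] w 7.8 gf 30.0 j [0.15 0.27 1.89 0.   0.98 1.  ]
tool delta cm [0.1  0.12 0.18] turn -0.0
t 7.65 p [0.6142 0.1193 0.2093] psi 32.5 tilt [-0.001  0.002 -1.   ] F [-9.5  8.9 10.3] T [1.52 1.74 0.06] w 7.8 gf 30.0 j [0.15 0.27 1.89 0.   0.98 1.16]
t 7.82 p [0.6141 0.1194 0.2093] psi 26.5 tilt [-0.001  0.002 -1.   ] F [-9.5  8.8  9.7] T [1.64 1.78 0.03] w 7.4 gf 30.0 j [0.15 0.27 1.89 0.   0.98 1.26]
```

```bash
python3 -m handwheel '[[1,0,0,0,0,0,3],[1,0,0,0,0,0,3]]' >/dev/null; python3 g.py; python3 -m handwheel '[[1,0,0,0,0,0,3],[1,0,0,0,0,0,3]]' >/dev/null; python3 g.py; python3 -m handwheel '[[1,0,0,0,0,0,3],[1,0,0,0,0,0,2]]' >/dev/null; python3 g.py
```

```text
t 7.98 p [0.614  0.1196 0.2092] psi 20.5 tilt [-0.001  0.002 -1.   ] F [-10.3   9.5   9.3] T [1.87 1.93 0.09] w 7.8 gf 30.0 j [0.15 0.27 1.89 0.   0.98 1.37]
t 8.15 p [0.614  0.1197 0.2093] psi 14.5 tilt [-0.001  0.002 -1.   ] F [-8.7 11.3 10.2] T [2.04 1.93 0.02] w 7.7 gf 30.0 j [0.15 0.27 1.89 0.   0.98 1.47]
t 8.32 p [0.614  0.1198 0.2093] psi 9.5 tilt [-0.001  0.002 -1.   ] F [-10.1  12.4  10.1] T [2.25 1.95 0.03] w 7.9 gf 30.0 j [0.15 0.27 1.89 0.   0.98 1.56]
```

```bash
python3 -m handwheel '[[1,0,0,0,0,0,3],[1,0,0,0,0,0,3]]' >/dev/null; python3 g.py; python3 -m handwheel '[[1,0,0,0,0,0,3],[1,0,0,0,0,0,3]]' >/dev/null; python3 g.py
```

```text
t 8.48 p [0.614  0.1199 0.2093] psi 3.5 tilt [-0.001  0.002 -1.   ] F [-10.4  12.7  10.1] T [2.41 2.   0.09] w 7.6 gf 30.0 j [0.15 0.27 1.89 0.   0.98 1.66]
t 8.65 p [0.614  0.1199 0.2093] psi -2.5 tilt [-0.001  0.002 -1.   ] F [-9.9 12.4  8.8] T [2.48 1.9  0.93] w 8.7 gf 30.0 j [0.15 0.27 1.89 0.   0.98 1.77]
```

```bash
python3 -m handwheel '[[1,0,0,0,0,0,3]]' >/dev/null; python3 g.py; python3 -m handwheel '[[0.6,0,0,0,0,0,0],[0.6,0,0,0,0,0,0],[0.6,0,0,0,0,0,0],[0.6,0,0,-2,0,0,0],[0.6,0,0,-2,0,0,0],[0.6,0,-4,0,0,0,0],[0.6,0,-4,0,0,0,0],[0.6,0,-2,0,0,0,0],[0.6,0,0,0,0,0,0]]' 30; python3 g.py .6136 .0202 .208 127.5
```

```text
t 8.73 p [0.6141 0.1199 0.2093] psi -5.5 tilt [-0.001  0.002 -1.   ] F [-8.1 12.5  7.2] T [2.35 1.65 1.02] w 10.1 gf 31.9 j [0.15 0.27 1.89 0.   0.98 1.82]
time_s: 9.48
tool_pos: [0.6244, 0.2212, 0.2486]
tcp_rot: [0.999, -0.045, 0.0, -0.0]
ft_force: [0.1, 0.6, -0.6]
grip_width: 0.402
gripper_force: 0.0
t 9.48 p [0.6244 0.2212 0.2486] psi -5.2 tilt [ 0.001  0.001 -1.   ] F [ 0.1  0.6 -0.6] T [0.01 0.01 0.03] w 36.6 gf 0.0 j [0.31 0.28 1.79 0.   1.06 1.97]
tool delta cm [ 0.75 20.12  4.04] turn -132.7
```

I moved 10 cm the wrong way, in free air above everything. I'm going back over screw 4 now.

```bash
python3 -m handwheel '[[0.6,0.1,4,0,0,0,-2],[0.6,0.2,4.1,0,0,0,0],[0.6,0.1,4.1,0,0,0,0],[0.6,0.2,4.1,0,0,0,0],[0.6,0.2,3.7,0,0,0,0],[0.6,0,0,0,0,0,-7],[0.6,0,0,0,0,0,-7],[0.6,0,0,0,0,0,-7],[0.6,0,0,0,0,0,-7],[0.6,0,0,0,0,0,-7],[0.6,0,0,0,0,0,-7],[0.6,0,0,0,0,0,-7]]' >/dev/null; python3 -m handwheel '[[0.6,0,0,0,0,0,-7],[0.6,0,0,0,0,0,-7],[0.6,0,0,0,0,0,-7],[0.6,0,0,0,0,0,-7],[0.6,0,0,0,0,0,-7],[0.6,0,0,0,0,0,-7],[0.6,0,0,0,0,0,-7],[0.6,0,0,0,0,0,-7],[0.6,0,0,0,0,0,-7],[0.6,0,0,0,0,0,-7],[0.6,0,0,0,0,0,-7],[0.6,0,0,0,0,0,-5]]' >/dev/null;  python3 -m handwheel '[[0.6,0,0,0,0,0,0],[0.6,0,0,0,0,0,0]]'; python3 g.py .6136 .0202 .208 127.5
```

```text
time_s: 11.65
tool_pos: [0.6189, 0.0175, 0.2483]
tcp_rot: [0.443, 0.897, -0.0, 0.0]
ft_force: [0.1, -0.5, -0.9]
grip_width: 0.403
gripper_force: 0.0
t 11.65 p [0.6189 0.0175 0.2483] psi 127.5 tilt [ 0. -0. -1.] F [ 0.1 -0.5 -0.9] T [ 0.03 -0.13 -0.02] w 36.7 gf 0.0 j [-0.01  0.21  1.88 -0.    1.04 -0.66]
tool delta cm [ 0.54 -0.25  4.03] turn -0.0
```

```bash
python3 -m handwheel '[[0.6,0.55,-0.25,1.6,0,0,0],[0.6,0,0,2.3,0,0,0],[0.6,0,0,0,0,0,0],[0.6,0,0,0,0,0,0],[1,0,0,0,0,0,0],[1,0,0,0,0,0,0],[1,0,0,0,0,0,0],[1,0,0,0,0,0,0],[1,0,0,0,0,0,0]]' 30 >/dev/null; python3 g.py .6136 .0202 .208 127.5;  python3 -m handwheel '[[1,0,0,0,0,0,3],[1,0,0,0,0,0,3],[1,0,0,0,0,0,3]]' 30 >/dev/null; python3 g.py; python3 -m handwheel '[[1,0,0,0,0,0,3],[1,0,0,0,0,0,3]]' >/dev/null; python3 g.py;python3 -m handwheel '[[1,0,0,0,0,0,3],[1,0,0,0,0,0,3]]' >/dev/null; python3 g.py
```

```text
t 12.4 p [0.614  0.0208 0.2099] psi 127.6 tilt [ 0.001  0.    -1.   ] F [0.9 1.8 0.2] T [ 0.31 -0.29 -0.07] w 7.6 gf 30.0 j [-0.    0.25  1.92  0.    0.97 -0.66]
tool delta cm [-0.02 -0.07  0.19] turn 0.1
t 12.65 p [0.6139 0.0208 0.2099] psi 118.5 tilt [ 0.001  0.    -1.   ] F [-0.6 -0.1  3.3] T [ 0.05 -0.02  0.08] w 7.7 gf 30.0 j [-0.    0.25  1.92  0.    0.97 -0.5 ]
t 12.82 p [0.6139 0.0208 0.2099] psi 112.5 tilt [ 0.001 -0.    -1.   ] F [0.1 1.  3.2] T [0.   0.03 0.07] w 7.4 gf 30.0 j [-0.    0.25  1.92 -0.    0.97 -0.4 ]
t 12.98 p [0.6139 0.0207 0.2098] psi 106.5 tilt [ 0.001 -0.    -1.   ] F [-0.6  0.1  3.8] T [-0.11  0.08  0.02] w 7.7 gf 30.0 j [-0.    0.25  1.92 -0.    0.97 -0.29]
```

```bash
python3 -m handwheel '[[1,0,0,0,0,0,3],[1,0,0,0,0,0,3]]' >/dev/null; python3 g.py; python3 -m handwheel '[[1,0,0,0,0,0,3],[1,0,0,0,0,0,3]]' >/dev/null; python3 g.py; python3 -m handwheel '[[1,0,0,0,0,0,3],[1,0,0,0,0,0,3]]' >/dev/null; python3 g.py
```

```text
t 13.15 p [0.6138 0.0207 0.2099] psi 100.5 tilt [ 0.001 -0.    -1.   ] F [-0.7 -1.2  3.5] T [-0.05  0.12  0.05] w 7.2 gf 30.0 j [-0.    0.25  1.92 -0.    0.97 -0.19]
t 13.32 p [0.6138 0.0207 0.2098] psi 94.5 tilt [ 0.001 -0.    -1.   ] F [-1.4  1.   4.5] T [-0.04  0.21  0.88] w 8.5 gf 30.0 j [-0.    0.25  1.92 -0.    0.97 -0.08]
t 13.48 p [0.6138 0.0208 0.2098] psi 88.6 tilt [ 0. -0. -1.] F [-1.4  1.3  4.5] T [0.15 0.19 1.21] w 10.5 gf 33.9 j [-0.    0.25  1.92 -0.    0.97  0.02]
```

```bash
python3 -m handwheel '[[0.6,0,0,0,0,0,0],[0.6,0,0,0,0,0,0],[0.6,0,0,0,0,0,0],[0.6,0,0,-2,0,0,0],[0.6,0,0,-2,0,0,0],[0.6,0,0,0,0,0,-7],[0.6,0,0,0,0,0,-7],[0.6,0,0,0,0,0,-7],[0.6,0,0,0,0,0,-7],[0.6,0,0,0,0,0,-7],[0.6,0,0,0,0,0,-7],[0.6,0,0,0,0,0,-7]]' 30 >/dev/null; python3 -m handwheel '[[0.6,0,0,0,0,0,-7],[0.6,0,0,0,0,0,-7],[0.6,0,0,0,0,0,-7],[0.6,0,0,0,0,0,-7],[0.6,0,0,0,0,0,-4],[0.6,0,0,0,0,0,0],[0.6,0,0,0,0,0,0]]' >/dev/null; python3 g.py .5173 .12 .209 169.5
```

```text
t 15.07 p [0.6135 0.0208 0.2492] psi 169.5 tilt [-0.  0. -1.] F [ 0.8  0.6 -0.4] T [ 0.04 -0.13  0.02] w 36.5 gf 0.0 j [-0.    0.21  1.89  0.    1.04 -1.39]
tool delta cm [11.27  8.01  4.02] turn 0.0
```

```bash
python3 -m handwheel '[[0.6,2.9,2,0,0,0,0],[0.6,2.8,2,0,0,0,0],[0.6,2.8,2,0,0,0,0],[0.6,2.8,2,0,0,0,0],[0.6,0,0,0,0,0,0],[0.6,0,0,0,0,0,0]]' 30 >/dev/null; python3 g.py .5173 .12 .209 169.5
```

```text
t 15.57 p [0.5161 0.1207 0.2495] psi 169.6 tilt [ 0.  0. -1.] F [ 0.9  0.1 -0.2] T [ 0.04 -0.2   0.02] w 36.2 gf 0.0 j [ 0.19  0.06  2.05 -0.    1.02 -1.2 ]
tool delta cm [-0.13 -0.05  4.05] turn 0.1
```

```bash
python3 -m handwheel '[[0.6,-0.1,-0.05,2,0,0,0],[0.6,0,0,2,0,0,0],[0.6,0,0,0,0,0,0],[0.6,0,0,0,0,0,0],[1,0,0,0,0,0,0],[1,0,0,0,0,0,0],[1,0,0,0,0,0,0],[1,0,0,0,0,0,0],[1,0,0,0,0,0,0]]' 30 >/dev/null; python3 g.py .5173 .12 .209 169.5;  python3 -m handwheel '[[1,0,0,0,0,0,3],[1,0,0,0,0,0,3],[1,0,0,0,0,0,3]]' 30 >/dev/null; python3 g.py; python3 -m handwheel '[[1,0,0,0,0,0,3],[1,0,0,0,0,0,3]]' >/dev/null; python3 g.py;python3 -m handwheel '[[1,0,0,0,0,0,3],[1,0,0,0,0,0,3]]' >/dev/null; python3 g.py
```

```text
t 16.32 p [0.5188 0.121  0.2101] psi 169.5 tilt [ 0.003  0.004 -1.   ] F [ 2.9 20.  -3.9] T [ 3.63 -0.73 -0.09] w 7.6 gf 30.0 j [ 0.18  0.12  2.08  0.    0.94 -1.21]
tool delta cm [ 0.13 -0.12  0.11] turn 0.0
t 16.57 p [0.5187 0.1207 0.2101] psi 160.5 tilt [ 0.003  0.003 -1.   ] F [ 3.2 14.9 -0.7] T [ 2.59 -0.66  0.03] w 7.8 gf 30.0 j [ 0.18  0.12  2.08  0.    0.94 -1.05]
t 16.73 p [0.5186 0.1204 0.2101] psi 154.5 tilt [ 0.002  0.003 -1.   ] F [ 2.4 12.1  0.8] T [ 2.21 -0.5   0.02] w 7.6 gf 30.0 j [ 0.18  0.12  2.08  0.    0.94 -0.94]
t 16.9 p [0.5184 0.1202 0.2101] psi 148.5 tilt [ 0.002  0.002 -1.   ] F [ 1.  10.4  1.5] T [ 1.83 -0.34  0.12] w 7.4 gf 30.0 j [ 0.18  0.12  2.08  0.    0.94 -0.84]
```

```bash
python3 -m handwheel '[[1,0,0,0,0,0,3],[1,0,0,0,0,0,3]]' >/dev/null; python3 g.py; python3 -m handwheel '[[1,0,0,0,0,0,3],[1,0,0,0,0,0,3]]' >/dev/null; python3 g.py; python3 -m handwheel '[[1,0,0,0,0,0,3],[1,0,0,0,0,0,3]]' >/dev/null; python3 g.py
```

```text
t 17.07 p [0.5184 0.1202 0.2101] psi 142.5 tilt [ 0.002  0.002 -1.   ] F [-0.  10.5  1.5] T [ 2.02 -0.14  0.99] w 9.3 gf 31.0 j [ 0.18  0.12  2.08  0.    0.95 -0.73]
t 17.23 p [0.5181 0.1203 0.21  ] psi 136.6 tilt [ 0.001  0.002 -1.   ] F [-1.3 12.8  3.8] T [2.46 0.07 1.23] w 11.7 gf 34.5 j [ 0.18  0.12  2.08  0.    0.95 -0.63]
t 17.4 p [0.5184 0.1201 0.2101] psi 130.6 tilt [ 0.002  0.002 -1.   ] F [ 1.2 10.7  1. ] T [ 2.04 -0.25  1.49] w 14.8 gf 40.1 j [ 0.18  0.12  2.08  0.    0.94 -0.53]
```

All four screws met a firm stop, in the order 1-3-4-2. Next I release, rise, square the tool to the unit and take it out in front of the switch.

```bash
python3 -m handwheel '[[0.6,0,0,0,0,0,0],[0.6,0,0,0,0,0,0],[0.6,0,0,0,0,0,0],[0.6,0,0,-3,0,0,0],[0.6,0,0,-4,0,0,0],[0.55,0,0,0,0,0,7],[0.55,0,0,0,0,0,7],[0.55,0,0,0,0,0,7],[0.55,0,0,0,0,0,7],[0.55,0,0,0,0,0,7],[0.55,0,0,0,0,0,7],[0.55,0,0,0,0,0,7]]' 30 >/dev/null; python3 -m handwheel '[[0.55,0,0,0,0,0,7],[0.55,0,0,0,0,0,7],[0.55,0,0,0,0,0,7],[0.55,0,0,0,0,0,7],[0.55,0,0,0,0,0,7],[0.55,0,0,0,0,0,7],[0.55,0,0,0,0,0,7],[0.55,0,0,0,0,0,7],[0.55,0,0,0,0,0,7],[0.55,0,0,0,0,0,7],[0.55,0,0,0,0,0,7],[0.55,0,0,0,0,0,5.7]]' >/dev/null; python3 -m handwheel '[[0.55,0,2,0,0,0,0],[0.55,0.6,4,0,0,0,0],[0.55,0.6,4,0,0,0,0],[0.55,0.6,4,0,0,0,0],[0.55,0.6,4,0,0,0,0],[0.55,0.6,4,0,0,0,0],[0.55,0,0,0,0,0,0]]' > /dev/null; python3 g.py .561 -.29 .25 -1.1
python3 - <<'E'
from h import *
c=cams.get_calibration('wrist');im=cams.capture('wrist');np.savez('w2.npz',im=im,**c)
cv2.imwrite('pics/w2.png',cv2.resize(im,(800,600),interpolation=cv2.INTER_CUBIC))
E
```

```text
t 19.98 p [ 0.5441 -0.1068  0.2795] psi -1.3 tilt [ 0.001 -0.001 -1.   ] F [-0.   1.1 -0.1] T [ 0.12  0.02 -0.02] w 40.9 gf 0.0 j [-0.24  0.07  1.99 -0.    1.08  1.36]
tool delta cm [ 2.09 18.27  2.98] turn -0.2
```

View pics/w2.png

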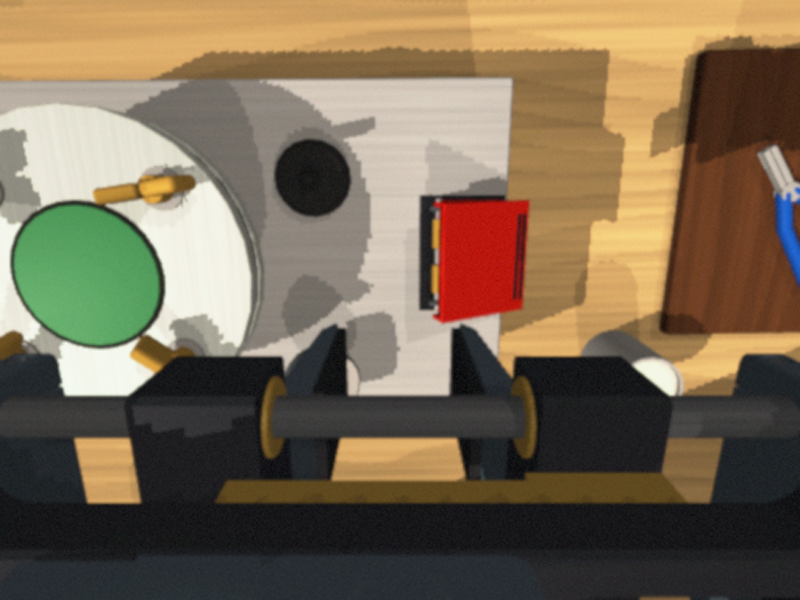

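The wrist view shows the guard shut. Its lip edge runs from (529,201) to (521,310), its hinge side is near x=437, and screws 4 and 1 have turned clockwise.

```bash
python3 - <<'E'
from h import *
c=np.load('w2.npz')
for uv,z in [((529,201),.1396),((521,310),.1396),((529,201),.128),((521,310),.128),((440,200),.172),((436,322),.172),((421,196),.12),((512,79),.12),((500,360),.12)]:print(uv,z,ray(c,np.array(uv)*.64,z).round(4))
for q in [(-.173,-.039,.128),(-.173,.039,.128),(-.16,-.12,.12),(-.112,.039,.172)]: print(q,proj(c,U([.5643,-.0247],np.radians(88.9),np.array(q)))/.64)
E
python3 -m handwheel '[[0.55,0.5,4,0,0,0,0],[0.55,0.5,4,0,0,0,0],[0.55,0.5,4,0,0,0,0],[0.55,0.5,4,0,0,0,0],[0.55,0,3,0,0,0,0],[0.55,0,0,0,7,0,0],[0.55,0,0,0,7,0,0],[0.55,0,0,0,7,0,0],[0.55,0,0,0,0,0,0],[0.55,0,0,0,0,0,0]]' >/dev/null; python3 g.py .561 -.29 .25 -1.1
```

```text
(529, 201) 0.1396 [ 0.5988 -0.1951  0.1396]
(521, 310) 0.1396 [ 0.5234 -0.1934  0.1396]
(529, 201) 0.128 [ 0.5981 -0.1983  0.128 ]
(521, 310) 0.128 [ 0.5199 -0.1965  0.128 ]
(440, 200) 0.172 [ 0.6025 -0.1332  0.172 ]
(436, 322) 0.172 [ 0.5265 -0.1307  0.172 ]
(421, 196) 0.12 [ 0.6027 -0.1244  0.12  ]
(512, 79) 0.12 [ 0.6768 -0.1852  0.12  ]
(500, 360) 0.12 [ 0.4774 -0.1844  0.12  ]
(-0.173, -0.039, 0.128) [529.30801503 198.18024036]
(-0.173, 0.039, 0.128) [521.65503544 307.23910868]
(-0.16, -0.12, 0.12) [515.01001797  71.70412621]
(-0.112, 0.039, 0.172) [444.12271458 326.73603032]
t 20.87 p [ 0.5599 -0.292   0.2784] psi -1.1 tilt [ 0.006  0.358 -0.934] F [ 0.9 -0.5  0.9] T [-0.14 -0.   -0.01] w 41.1 gf 0.0 j [-0.64  0.3   1.75  0.3   1.32  0.84]
tool delta cm [0.11 0.83 2.72] turn -0.0
```

```bash
python3 -m handwheel '[[0.55,0,0,0,7,0,0],[0.55,0,0,0,7,0,0],[0.55,0,0,0,7,0,0],[0.55,0,0,0,3.2,0,0],[0.55,0,0,0,0,0,0],[0.55,0,0,0,0,0,0]]' >/dev/null; python3 g.py .561 -.255 .15 -1.1;  python3 g.py .561 -.255 .091 -1.1
```

```text
t 21.37 p [ 0.5602 -0.291   0.2787] psi -1.0 tilt [ 0.011  0.707 -0.707] F [0.1 1.1 0.4] T [-0.36  0.04  0.07] w 41.2 gf 0.0 j [-0.74  0.45  1.66  0.56  1.61  0.7 ]
tool delta cm [ 0.04  6.56 11.65] turn 0.1
t 21.37 p [ 0.5602 -0.291   0.2787] psi -1.0 tilt [ 0.011  0.707 -0.707] F [0.1 1.1 0.4] T [-0.36  0.04  0.07] w 41.2 gf 0.0 j [-0.74  0.45  1.66  0.56  1.61  0.7 ]
tool delta cm [ 0.05 10.73 15.82] turn 0.1
```

```bash
python3 -m handwheel '[[0.55,0,2.1,3.2,0,0,0],[0.55,0,2.2,3.2,0,0,0],[0.55,0,2.1,3.1,0,0,0],[0.55,0,2.2,3.2,0,0,0],[0.55,0,2.1,3.1,0,0,0],[0.55,0,0,0,0,0,0],[0.55,0,0,0,0,0,0]]' >/dev/null; python3 g.py .561 -.2137 .091 -1.1
python3 - <<'E'
from h import *
for n in('scene',):
    im=cams.capture(n);cv2.imwrite(f'pics/{n}1.png',cv2.resize(im[140:300,130:350],(800,582),interpolation=cv2.INTER_CUBIC))
E
```

```text
t 21.95 p [ 0.5607 -0.2538  0.0923] psi -0.9 tilt [ 0.01   0.709 -0.705] F [0.8 0.2 0.8] T [-0.39 -0.02 -0.02] w 41.0 gf 0.0 j [-0.71  0.65  1.75  0.59  1.35  0.56]
tool delta cm [-0.04 -2.74  2.94] turn 0.2
```

View pics/scene1.png

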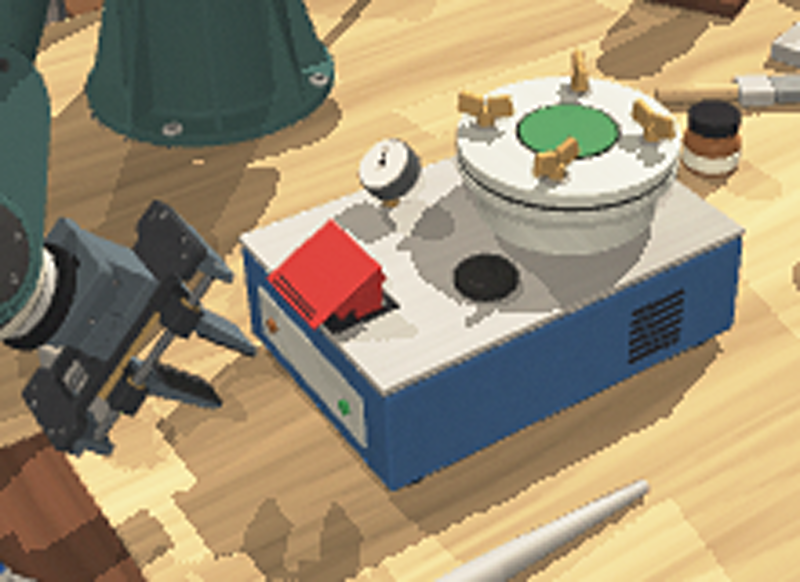

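The gripper is tilted 45° in front of the unit. The upper finger's tip at (253,350) sits just ahead of and below the lip at about (295,300).

```bash
python3 -m handwheel '[[0.55,0,-1,1,0,0,0],[0.55,0,-1,1,0,0,0],[0.55,0,-0.75,0.9,0,0,0],[0.55,0,0,0,0,0,0]]' >/dev/null; python3 g.py .561 -.2137 .091 -1.1; python3 -m handwheel '[[0.55,0,-0.35,-0.35,0,0,0],[0.55,0,-0.35,-0.35,0,0,0],[0.55,0,-0.35,-0.35,0,0,0],[0.55,0,0,0,0,0,0]]' >/dev/null; python3 g.py .561 -.2137 .12 -1.1
```

```text
t 22.33 p [ 0.5615 -0.2128  0.0921] psi -1.0 tilt [ 0.012  0.709 -0.705] F [0.  1.2 0.1] T [-0.42  0.03  0.03] w 40.9 gf 0.0 j [-0.66  0.63  1.8   0.63  1.32  0.57]
tool delta cm [-0.05  0.14  0.02] turn 0.1
t 22.67 p [ 0.5621 -0.216   0.1072] psi -1.1 tilt [ 0.014  0.709 -0.705] F [1.3 0.2 0.5] T [-0.39  0.03  0.01] w 41.1 gf 0.0 j [-0.66  0.61  1.8   0.62  1.33  0.59]
tool delta cm [-0.11 -1.07 -0.74] turn 0.0
```

```bash
python3 -m handwheel '[[0.55,0,0.7,0.7,0,0,0],[0.55,-0.1,-0.35,0.35,0,0,0],[0.55,0,-0.35,0.35,0,0,0],[0.55,0,0,0,0,0,0],[0.55,0,0,0,0,0,0]]' >/dev/null; python3 g.py .561 -.206 .097 -1.1; python3 -m handwheel '[[0.55,0,-0.35,-0.35,0,0,0],[0.55,0,-0.35,-0.35,0,0,0],[0.55,0,0,0,0,0,0]]' >/dev/null; python3 g.py .561 -.206 .12 -1.1;python3 -m handwheel '[[0.55,0,-0.35,-0.35,0,0,0],[0.55,0,0,0,0,0,0]]' >/dev/null; python3 g.py .561 -.206 .12 -1.1
python3 - <<'E'
from h import *
for n in('scene',):
    im=cams.capture(n);cv2.imwrite(f'pics/{n}2.png',cv2.resize(im[180:270,160:280],(800,600),interpolation=cv2.INTER_CUBIC))
E
```

```text
t 23.08 p [ 0.5603 -0.2047  0.0955] psi -1.0 tilt [ 0.012  0.71  -0.705] F [-1.  -2.  -2.1] T [-0.86  0.12  0.2 ] w 40.9 gf 1.2 j [-0.65  0.62  1.81  0.63  1.31  0.58]
tool delta cm [ 0.08 -0.01 -0.2 ] turn 0.1
t 23.33 p [ 0.5611 -0.2054  0.1069] psi -1.1 tilt [ 0.014  0.709 -0.705] F [ 0.1 -0.3 -2.3] T [-0.82  0.12  0.15] w 40.9 gf 1.1 j [-0.65  0.6   1.81  0.63  1.32  0.59]
tool delta cm [-0.   -0.88 -0.97] turn 0.0
t 23.5 p [ 0.561  -0.2054  0.1117] psi -1.1 tilt [ 0.014  0.709 -0.705] F [-1.2 -1.2 -2.2] T [-0.86  0.11  0.17] w 41.1 gf 1.2 j [-0.65  0.59  1.81  0.63  1.33  0.59]
tool delta cm [ 0.   -0.55 -0.62] turn 0.0
```

View pics/scene2.png

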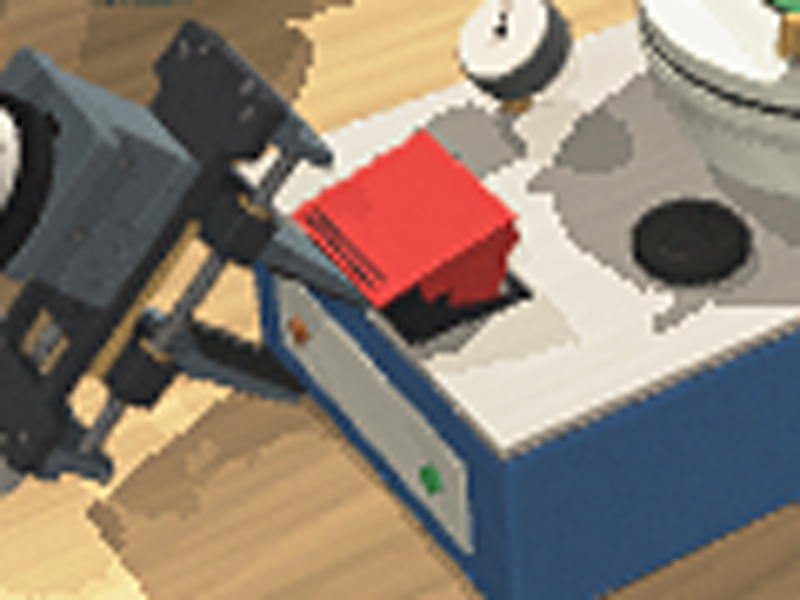

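The guard has lifted and is resting on the upper finger, which is right at the deck edge at about (368,300). Next I go a little up and then in.

```bash
python3 -m handwheel '[[0.55,0,-0.35,-0.35,0,0,0],[0.55,0,-0.5,0.5,0,0,0],[0.55,0,0,0,0,0,0]]' >/dev/null; python3 g.py .561 -.1824 .1165;python3 -m handwheel '[[0.55,0,-0.35,0.35,0,0,0],[0.55,0,0,0,0,0,0]]' >/dev/null; python3 g.py .561 -.1824 .1165; python3 -m handwheel '[[0.55,0,-0.35,0.35,0,0,0],[0.55,0,0,0,0,0,0]]' >/dev/null; python3 g.py .561 -.1824 .1165
```

```text
t 23.8 p [ 0.5612 -0.1981  0.1164] psi -1.1 tilt [ 0.014  0.709 -0.705] F [ 1.1 -3.8 -1.1] T [-1.01 -0.12 -0.24] w 41.1 gf 1.9 j [-0.64  0.58  1.82  0.63  1.33  0.6 ]
tool delta cm [-0.05 -1.11  1.11] turn 
t 23.97 p [ 0.5612 -0.1932  0.1162] psi -1.1 tilt [ 0.014  0.709 -0.705] F [ 1.  -3.1 -2. ] T [-0.98 -0.09 -0.2 ] w 40.9 gf 1.9 j [-0.64  0.58  1.83  0.64  1.32  0.6 ]
tool delta cm [-0.04 -0.78  0.75] turn 
t 24.13 p [ 0.5614 -0.1885  0.1162] psi -1.1 tilt [ 0.014  0.709 -0.705] F [ 1.3 -5.2 -2.2] T [-1.18 -0.12 -0.16] w 40.8 gf 2.6 j [-0.63  0.57  1.83  0.64  1.32  0.6 ]
tool delta cm [-0.05 -0.45  0.41] turn
```

```bash
python3 -m handwheel '[[0.55,0,-0.3,0.3,0,0,0],[0.55,0,0,0,0,0,0]]' >/dev/null; python3 g.py;python3 -m handwheel '[[0.55,0,-0.3,0.3,0,0,0],[0.55,0,0,0,0,0,0]]' >/dev/null; python3 g.py
python3 - <<'E'
from h import *
for n in('scene',):
    im=cams.capture(n);cv2.imwrite(f'pics/{n}3.png',cv2.resize(im[180:270,160:280],(800,600),interpolation=cv2.INTER_CUBIC))
E
```

```text
t 24.3 p [ 0.5613 -0.1842  0.1162] psi -1.1 tilt [ 0.014  0.709 -0.705] F [ 1.5 -5.  -1.1] T [-0.89 -0.09 -0.1 ] w 40.8 gf 2.1 j [-0.63  0.57  1.84  0.65  1.32  0.6 ]
t 24.47 p [ 0.5616 -0.1811  0.116 ] psi -1.1 tilt [ 0.014  0.707 -0.707] F [ -0.1 -12.3  -2.8] T [-2.04  0.12  0.14] w 40.3 gf 7.0 j [-0.62  0.57  1.84  0.65  1.31  0.61]
```

View pics/scene3.png

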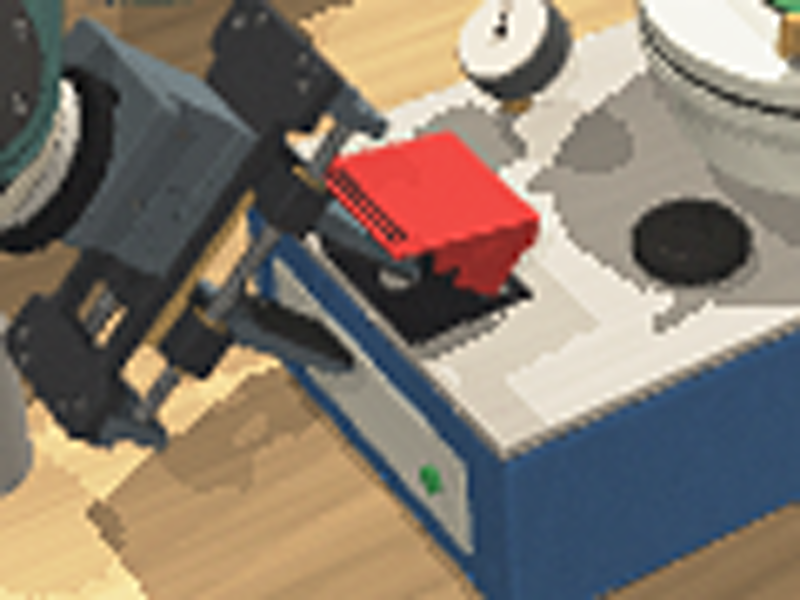

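The finger is under the raised guard, with its tip at (410,262) over the toggle's bush at (395,275). The force dipped and then rose against an end, so it probably snapped over. I'll back off and compare forces at the same spots.

```bash
python3 -m handwheel '[[0.55,0,0.45,-0.45,0,0,0],[0.55,0,0,0,0,0,0]]' >/dev/null; python3 g.py;python3 -m handwheel '[[0.55,0,0.45,-0.45,0,0,0],[0.55,0,0,0,0,0,0],[0.55,0,0,0,0,0,0]]' >/dev/null; python3 g.py
python3 - <<'E'
from h import *
for n in('scene',):
    im=cams.capture(n);cv2.imwrite(f'pics/{n}4.png',cv2.resize(im[195:255,190:270],(800,600),interpolation=cv2.INTER_CUBIC))
E
```

```text
t 24.68 p [ 0.561  -0.1869  0.1159] psi -1.1 tilt [ 0.013  0.709 -0.705] F [-0.3 -4.6 -1.4] T [-0.97  0.09  0.06] w 40.9 gf 2.2 j [-0.63  0.57  1.83  0.64  1.32  0.6 ]
t 24.93 p [ 0.5609 -0.193   0.1158] psi -1.1 tilt [ 0.013  0.709 -0.705] F [-1.4 -4.6 -0.9] T [-1.02  0.12  0.24] w 40.9 gf 2.4 j [-0.64  0.58  1.83  0.64  1.32  0.6 ]
```

View pics/scene4.png

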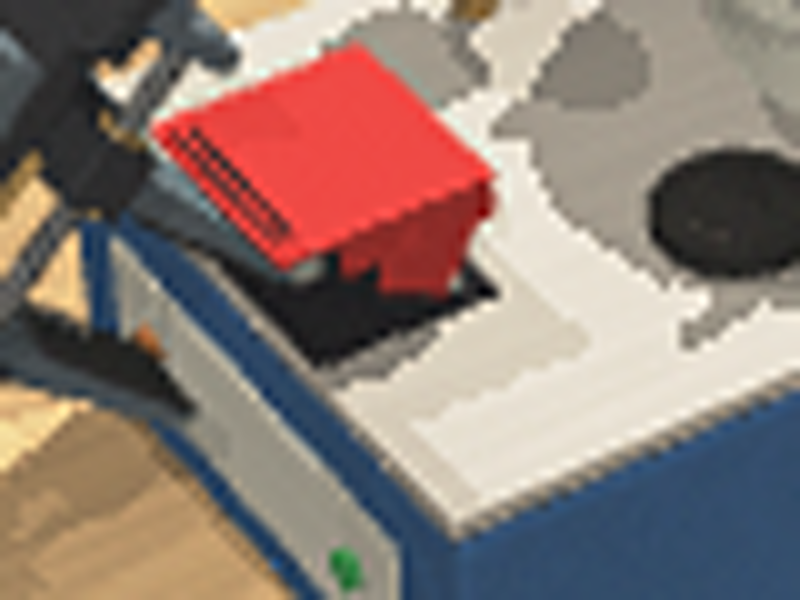

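Run:
```python
from h import *
c=cams.get_calibration('scene')
for n,q in [('off',(-.148,0,.139)),('on',(-.134,0,.139)),('off right',(-.148,-.007,.139)),('on right',(-.134,-.007,.139)),('pivot',(-.141,0,.124)),('pivot right',(-.141,-.007,.124))]:
    p=proj(c,U([.5643,-.0247],np.radians(88.9),np.array(q)));print(n,p.round(1),((p-[190,195])*10).round(0))
```

```text
off [216.1 217.5] [261. 225.]
on [220.4 215.8] [304. 208.]
off right [217.3 218.7] [273. 237.]
on right [221.6 217. ] [316. 220.]
pivot [218.6 220.8] [286. 258.]
pivot right [219.8 222. ] [298. 270.]
```

```bash
python3 -m handwheel '[[0.55,0,-0.6,-0.6,0,0,0],[0.55,0,-0.6,-0.6,0,0,0],[0.55,0,-0.6,-0.6,0,0,0],[0.55,0,0,0,0,0,0]]' >/dev/null; python3 g.py
python3 - <<'E'
from h import *
im=cams.capture('scene');cv2.imwrite('pics/scene5.png',cv2.resize(im[195:240,190:250],(800,600),interpolation=cv2.INTER_CUBIC))
E
```

```text
t 25.32 p [ 0.5615 -0.193   0.1433] psi -1.0 tilt [ 0.014  0.709 -0.706] F [-1.  -4.5 -0.9] T [-1.01  0.17  0.16] w 41.0 gf 2.0 j [-0.64  0.54  1.83  0.63  1.36  0.62]
```

View pics/scene5.png

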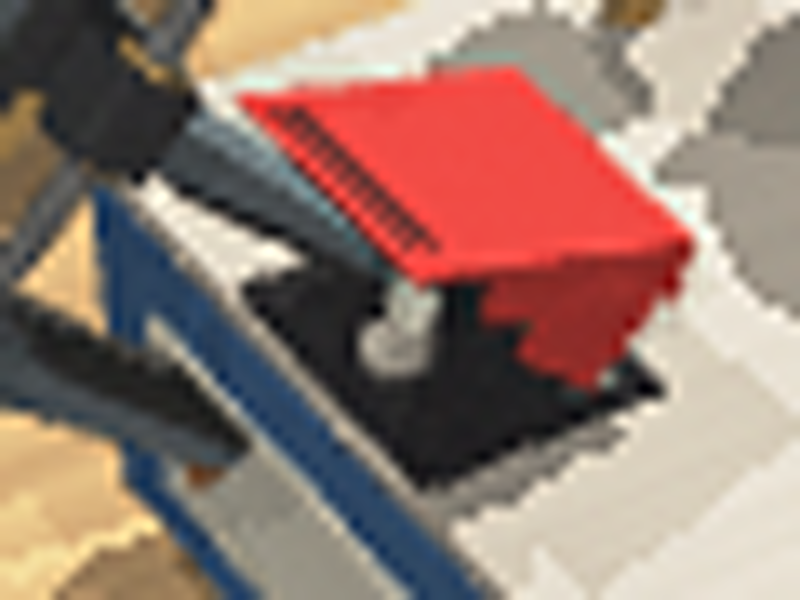

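The toggle is plainly visible: pivot at (395,350), paddle rising to the right to about (420,295). It leans to the hinge and matches the predicted ON tip, so I'll retrace the path out and let the guard shut.

```bash
python3 -m handwheel '[[0.55,0,0.6,0.6,0,0,0],[0.55,0,0.6,0.6,0,0,0],[0.55,0,0.6,0.6,0,0,0],[0.55,0,0.43,-0.43,0,0,0],[0.55,0,0.43,-0.43,0,0,0],[0.55,0,0.5,0.5,0,0,0],[0.55,0,0.5,0.5,0,0,0],[0.55,0,0.5,0.5,0,0,0],[0.55,0,0,0,0,0,0]]' >/dev/null; python3 g.py; python3 -m handwheel '[[0.55,0,0.9,-0.9,0,0,0],[0.55,0,1.7,-1.7,0,0,0],[0.55,0,1.7,-1.7,0,0,0],[0.55,0,0,-3,0,0,0],[0.55,0,-2,-3,0,0,0],[0.55,0,-2,-3,0,0,0],[0.55,0,0,0,0,0,0],[0.55,0,0,0,0,0,0]]' >/dev/null; python3 g.py
python3 - <<'E'
from fit import *
im=cams.capture('scene');a=cv2.imread('pics/scene0.png');a=cv2.resize(a,(512,384),interpolation=cv2.INTER_AREA)
for n,i in(('now',im),('start',a)):
    m=masks(i)[1][180:250,190:250];ys,xs=np.nonzero(m);print(n,len(xs),xs.min()+190,xs.max()+190,ys.min()+180,ys.max()+180,xs.mean()+190,ys.mean()+180)
d=cv2.absdiff(cv2.GaussianBlur(im,(5,5),0),cv2.GaussianBlur(a,(5,5),0)).max(2)
for n,(u,v) in dict(mug=(582,295),jar=(510,278),flask=(237,375),mandrel=(425,460),pliers=(190,460),sprue=(411,338),gauge=(371,290),brush=(530,258)).items():
    u,v=int(u*.64),int(v*.64);print(n,int((d[v-14:v+14,u-14:u+14]>50).sum()),end=' ')
E
```

```text
t 26.12 p [ 0.5604 -0.2046  0.0935] psi -1.1 tilt [ 0.013  0.71  -0.704] F [-0.5  0.7 -0.5] T [-0.41  0.    0.  ] w 41.2 gf 0.0 j [-0.65  0.62  1.81  0.63  1.31  0.58]
t 26.78 p [ 0.5597 -0.3029  0.1886] psi -1.1 tilt [ 0.016  0.708 -0.707] F [-0.7  0.6 -0.5] T [-0.38  0.08  0.03] w 41.3 gf 0.0 j [-0.76  0.56  1.68  0.55  1.51  0.62]
now 514 204 235 201 229 220.80155642023345 215.56225680933852
start 503 204 235 201 229 220.882703777336 215.54473161033798
mug 0 jar 26 flask 227 mandrel 0 pliers 0 sprue 16 gauge 0 brush 0
```

```bash
python3 -m handwheel '[[0.55,0,-2.8,-2.8,0,0,0],[0.55,0,-2.8,-2.8,0,0,0],[0.55,0,-2.8,-2.8,0,0,0],[0.55,0,-2.8,-2.8,0,0,0],[0.55,0,-2.8,-2.8,0,0,0],[0.55,0,0,0,0,0,0]]' >/dev/null; python3 g.py
python3 - <<'E'
from fit import *
for cam,b in (('scene',(195,215,350,400)),('side',(430,535,250,320))):
    im=cams.capture(cam);a=cv2.resize(cv2.imread(f'pics/{cam}0.png'),(512,384),interpolation=cv2.INTER_AREA)
    x,y=(210,340) if cam=='scene' else (490,262)
    u,v=int(x*.64),int(y*.64);T=a[v:v+40,u:u+36] if cam=='scene' else a[v:v+36,u:u+24]
    r=cv2.matchTemplate(im[v-15:v+55,u-15:u+51],T,cv2.TM_CCOEFF_NORMED);_,s,_,l=cv2.minMaxLoc(r);print(cam,'flask match',round(s,2),'shift',l[0]-15,l[1]-15)
E
```

```text
t 27.33 p [ 0.5602 -0.3028  0.3908] psi -1.0 tilt [ 0.017  0.706 -0.708] F [ 0.4 -0.7  0.6] T [-0.4  -0.05 -0.02] w 41.4 gf 0.0 j [-0.76  0.36  1.58  0.56  1.76  0.78]
scene flask match 0.9 shift 0 0
side flask match 0.89 shift -1 0
```

The flask is where it was, so the earlier difference was the arm's shadow. The guard is shut and the robot is clear, so I'm handing in.

```bash
python3 -c "
from station import bot
print(bot.finish_job())"
```

```text
the job is handed in; nothing more can be done
None
```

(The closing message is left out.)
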